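# Balance two stirrer rotors on a knife edge and sort out the uneven one

## Robot

A 7-joint arm with a two-finger parallel gripper is mounted at the origin on a cart in front of the work surface, level with it; the furniture and walls round the work are solid. World frame = base frame: x ahead of the robot, y to its left, z up, the work surface at z = 0. Lengths are in m, angles in rad, forces in N, time in s.
With the tool pointing down it reaches from about 0.4 to 0.85 m from the base axis. Payload 10.4 kg.
Tool frame: the origin (TCP) lies midway between the tips of the shut fingers; the grasp point (between the pads) lies 19 mm behind it; z points along the fingers, x is the direction in which the jaws open and shut, and the axes are right-handed (so a half turn about z gives the same grasp; the last joint's range is limited). The gripper opens to 87 mm and grips with 3 to 60 N. Pads are 19 mm wide; open, the fingers measure 117 mm over their backs; the gripper's body (75 mm by 190 mm) begins 51 mm behind the grasp point.
Start: joints at [1.186, 0.332, -0.065, 1.46, 0.022, 1.35, -0.088], TCP at [0.221, -0.585, 0.223] pointing down, gripper open.
Joint ranges: [-2.6, 2.6], [-0.5, 2.12], [-1.47, 1.34], [0.16, 2.42], [-1.27, 4.41], [0.06, 2.06], [-2.6, 2.6]. Speed limits (rad/s): [2.22, 2.22, 2.79, 2.79, 3.14, 3.14, 3.14].

## Interface

Orientations are given as a unit quaternion [x, y, z, w].
In Python, from bench import r gives the robot as it stands. The module is installed in compiled form; this text tells all that it offers.
- The arm moves only by the tool play_rows, never from a script. Its argument "commands" is a list of rows, each a list of 7 numbers: the shift along the world's x, y, z in cm, then the turn, a rotation vector about the world's x, y, z in rad, then the finger opening in cm, from 0 to 8.7. A call has 1 to 20 rows; each row shifts and turns the commanded pose from where the row before left it; what a row does not reach is not made up. A row lasts 1/8 s, in which the tool goes at most 62.5 mm and 10.7 degrees, less where a joint would pass 70% of its speed; a pose out of reach is approached as far as the arm can. A call is refused whole if a number of a shift passes 6.25 or a number of a turn 0.188, either way. A call with a gripper value outside its range is refused whole. The fingers move at their own pace and stop on an object; "grip_force" is the grip in N (left out, the last holds). Time passes only in rows, so rows that do not move let the fingers close. It gives the time, the measured TCP pose, the force and the opening at its end, in the units of the state.
- r.read_state(): the state, without advancing time (a new reading comes with each control period).
- r.camera(name): name is "side" or "top"; returns a dict with "img" (400x640x3 uint8, red, green, blue), "K" (3x3 intrinsics, pixels), "k1" (the pictures are not rectified: a ray, as slopes to the right and down, at radius r is drawn at 1 + k1 r^2 times it, then the intrinsics apply), "camera_from_world" (4x4, takes a point from world to camera coordinates). Camera axes: x right, y down, z forward; pixel columns grow to the right and rows downward; lengths in m; the calibration is good to about 2 mm. A picture is of the moment at which its call begins. There is no depth.
- r.close_job(): hands the job in, once; it reports no verdict.
The state is a dict: "time": time; "joint_positions": joint angles; "joint_vel": joint speeds; "joint_torque": joint torques, N m; "ee_pos": TCP position; "eef_rot": TCP orientation; "ft_force": force on the tool from outside, world axes, zero at the start; "torque": the same for the moment, N m; "width": finger opening in m.
Only numpy, scipy, OpenCV 4.12 (cv2) and the standard library are available. Lean on these libraries where they do the work, as an engineer would, in place of code of your own. Each camera call takes 0.05 s, during which the arm holds its last target. There are 200 camera calls.

## Task

Two stirrer rotors in the rack look alike, but one has its weight off centre. One at a time, set a rotor with its notch on the knife edge, let go and see whether it stays level or tips, then lay it flat on the bottom of a tray before you take the other: the level one goes in the green tray, the one that tips in the red tray. Try both rotors on the edge, keep them upright, and leave the jars, beaker and tape where they are.

Things in the scene. Friction and masses are not known exactly. Their poses are not given: they have to be found in the camera images.
- rotor_1_center (a point): Centre of a stirrer rotor's blue hub (50 mm along x, 30 along y, 54 high), 27 mm above its underside. Two low steel arms along x, 14 wide, 12 high, with end weights 22 x 26 x 14; 170 mm overall, 0.3 kg. The hub can be gripped across its sides or, above the arms, lengthways by its end faces. The two rotors look alike and may start in either rack notch; one is heavier at one end.
- rotor_1_notch (a point): Apex of the V notch that crosses the underside of that rotor's hub along y: 32 mm wide at the mouth, 24 mm deep, so 24 mm above the underside (3 mm below the centre point); same axes as the centre point.
- rotor_2_center (a point): Centre of a stirrer rotor's blue hub (50 mm along x, 30 along y, 54 high), 27 mm above its underside. Two low steel arms along x, 14 wide, 12 high, with end weights 22 x 26 x 14; 170 mm overall, 0.3 kg. The hub can be gripped across its sides or, above the arms, lengthways by its end faces. The two rotors look alike and may start in either rack notch; one is heavier at one end.
- rotor_2_notch (a point): Apex of the V notch that crosses the underside of that rotor's hub along y: 32 mm wide at the mouth, 24 mm deep, so 24 mm above the underside (3 mm below the centre point); same axes as the centre point.
- rack: Fixed rack: two white uprights along y, 6 mm thick, 62 mm apart inside, 82 high, on a 100 x 200 mm foot. The rotors lie along x, arms in 18 mm wide notches at y = +50 and -50, undersides 30 mm above the table, 6 mm from each hub end to the uprights: grip here across the hub. Lift 60 mm to clear. Origin under its centre.
- knife_edge (a point): Middle of the knife edge: a 44 mm long steel edge along y, tip radius 1.2 mm, 52 mm above the table. A rotor is set with its notch over the edge, arms along x, level, and let go; its notch apex then lies 1 to 3 mm above the edge.
- knife_stand: Fixed stand that carries the edge, base 190 mm (x) x 70 mm, 10 high, rubber pads 14 mm high under the rotor's ends; origin under its centre. Let go on the edge, the even rotor stays level (within about 3 degrees); the uneven one tips within a second by 8 to 12 degrees until an end rests on a pad, and stays there.
- green_lane_floor (a point): Middle of the inner floor of the green narrow tray, for the even rotor; fixed, inside 200 mm (x) x 50 mm (y), floor 5 mm and wall tops 54 mm above the table, walls 5 thick. A rotor lies in it along x, either way round; only 10 mm are left beside the hub, too little for fingers, but they fit over the arms at the hub's ends. The trays may change places.
- red_lane_floor (a point): Middle of the inner floor of the red narrow tray, for the uneven rotor; fixed, inside 200 mm (x) x 50 mm (y), floor 5 mm and wall tops 54 mm above the table, walls 5 thick. A rotor lies in it along x, either way round; only 10 mm are left beside the hub, too little for fingers, but they fit over the arms at the hub's ends. The trays may change places.
- cream_beaker: Bystander, loose: glass beaker with white cream, 84 x 79 x 96 mm; origin under its centre. Leave alone.
- amber_jar: Bystander, loose: brown jar with white cap, 69 mm across, 120 high; origin under its centre. Leave alone.
- tape: Bystander, loose: black tape roll, 60 mm across, 18 high; origin under its centre. Leave alone.
- white_jar: Bystander, loose: white ointment jar, 51 mm across, 40 high; origin under its centre. Leave alone.
Mind the look-alikes: they are no part of the job. There is more than one size of the part that bears red_lane_floor; the job needs the larger.

How it is judged:
On the way, in this order (a step that is already met when the one before it is completed fails the run):
1. a rotor rests by itself on the knife edge (((distance between rotor_1_notch and knife_edge below 0.015 m and angle between rotor_1_notch's own z axis and vertical below 0.35 rad and contact force between rotor_1 and the fingers below 0.05 N and linear speed of rotor_1 below 0.02 m/s) or (distance between rotor_2_notch and knife_edge below 0.015 m and angle between rotor_2_notch's own z axis and vertical below 0.35 rad and contact force between rotor_2 and the fingers below 0.05 N and linear speed of rotor_2 below 0.02 m/s))), for 0.4 s.
2. with that rotor lying in its right tray, the other one rests by itself on the knife edge (((distance between rotor_1_notch and knife_edge below 0.015 m and angle between rotor_1_notch's own z axis and vertical below 0.35 rad and contact force between each of rotor_1, rotor_2 and the fingers below 0.05 N and linear speed of each of rotor_1, rotor_2 below 0.02 m/s and x of rotor_2_center in the frame of red_lane_floor between -0.03 and 0.03 m and y of rotor_2_center in the frame of red_lane_floor between -0.02 and 0.02 m and z of rotor_2_center in the frame of red_lane_floor between 0.02 and 0.034 m and angle between rotor_2_center's own z axis and vertical below 0.12 rad) or (distance between rotor_2_notch and knife_edge below 0.015 m and angle between rotor_2_notch's own z axis and vertical below 0.35 rad and contact force between each of rotor_2, rotor_1 and the fingers below 0.05 N and linear speed of each of rotor_2, rotor_1 below 0.02 m/s and x of rotor_1_center in the frame of green_lane_floor between -0.03 and 0.03 m and y of rotor_1_center in the frame of green_lane_floor between -0.02 and 0.02 m and z of rotor_1_center in the frame of green_lane_floor between 0.02 and 0.034 m and angle between rotor_1_center's own z axis and vertical below 0.12 rad))), for 0.4 s.
At the end, for the whole second after the job is handed in: The even rotor lies flat on the floor of the green tray and the uneven one flat on the floor of the red tray (centre within 30 mm along and 20 mm across of the tray's middle, within 7 mm of its resting height, level within 7 degrees), both at rest and released (x of rotor_1_center in the frame of green_lane_floor between -0.03 and 0.03 m and y of rotor_1_center in the frame of green_lane_floor between -0.02 and 0.02 m and z of rotor_1_center in the frame of green_lane_floor between 0.02 and 0.034 m and angle between each of rotor_1_center, rotor_2_center's own z axis and vertical below 0.12 rad and contact force between each of rotor_1, rotor_2 and the fingers below 0.05 N and linear speed of each of rotor_1, rotor_2 below 0.02 m/s and x of rotor_2_center in the frame of red_lane_floor between -0.03 and 0.03 m and y of rotor_2_center in the frame of red_lane_floor between -0.02 and 0.02 m and z of rotor_2_center in the frame of red_lane_floor between 0.02 and 0.034 m); the robot touches nothing.
It fails at once if a rotor falls over (more than 45 degrees from upright) (angle between any of rotor_1_center, rotor_2_center's own z axis and vertical above 0.79 rad).
It fails at once if a bystander is moved by more than 40 mm (distance of any of cream_beaker, amber_jar, tape, white_jar from where it was at the start of the episode above 0.04 m).
It also fails if it takes over 72 s, if anything falls off the work surface, if the arm or the gripper's body presses on something with over 40 N, if the wrist force passes 120 N, or if a joint passes its speed limit or range.

## Working session

There is one attempt and no reset: what is moved stays moved. The work goes in short steps, Python scripts to look and compute and a tool call to move; the robot and the scene stay as the last step left them, time stands still between calls to the robot, and variables do not carry over. Pictures are saved under pics/ and viewed, about 8 in all and at most 12, crops included, and the job is handed in when it is done.

Besides the shell and the picture viewer there is one more tool, called after "Request:" by a JSON object that holds its "op" and its "data", one argument or row to a line. play_rows: Moves the arm, as the interface text tells. Its arguments: {"type":"object","properties":{"commands":{"type":"array","items":{"type":"array","items":{"type":"number"}}},"grip_force":{"type":"number"}},"required":["commands"]}

```bash
mkdir -p pics; cat > h.py <<'E'
import numpy as np, cv2
from bench import r
def cam(n,save=None):
    c=r.camera(n)
    np.savez(f'{n}.npz',**{k:np.asarray(c[k]) for k in c})
    if save: cv2.imwrite(f'pics/{save}.png',c['img'][:,:,::-1])
    return c
def load(n): return dict(np.load(f'{n}.npz'))
def proj(c,p):
    p=np.atleast_2d(p); T=c['camera_from_world']; q=p@T[:3,:3].T+T[:3,3]
    s=q[:,:2]/q[:,2:]; s=s*(1+float(c['k1'])*(s**2).sum(1,keepdims=True))
    K=c['K']; return np.c_[K[0,0]*s[:,0]+K[0,2],K[1,1]*s[:,1]+K[1,2]]
def ray(c,uv):
    K=c['K']; uv=np.atleast_2d(uv).astype(float)
    d=np.c_[(uv[:,0]-K[0,2])/K[0,0],(uv[:,1]-K[1,2])/K[1,1]]; s=d.copy()
    for _ in range(30): s=d/(1+float(c['k1'])*(s**2).sum(1,keepdims=True))
    T=c['camera_from_world']; R=T[:3,:3]
    return -R.T@T[:3,3], np.c_[s,np.ones(len(s))]@R
def onz(c,uv,z):
    o,d=ray(c,uv); return o+d*((z-o[2])/d[:,2])[:,None]
E
python3 - <<'E'
from h import *
print(r.read_state())
for n in('top','side'):
    c=cam(n,n+'0'); print(n,c['K'],c['k1'],c['camera_from_world'])
E
```

```text
{'time': 0.0, 'joint_positions': array([ 1.18640889,  0.33284107, -0.06469345,  1.46092284,  0.021577  ,
        1.34990218, -0.08851201]), 'joint_vel': array([ 0.00051249, -0.00073132,  0.00104352,  0.00029463,  0.00121883,
       -0.00211884, -0.00122384]), 'joint_torque': array([ 8.93438137e-04, -6.23248601e+01,  2.54878902e-02, -3.89902568e+01,
       -6.12929603e-02,  3.95828008e-02,  8.76474496e-05]), 'ee_pos': array([ 0.22108045, -0.58418606,  0.22178197]), 'eef_rot': array([ 8.22782898e-01, -5.68355371e-01, -5.79576571e-04, -3.73592449e-04]), 'ft_force': array([-0.02977383,  1.27625293, -0.2883744 ]), 'torque': array([-0.0617537 , -0.03621054,  0.02259126]), 'width': 0.08696378998161515}
top [[381.034395     0.         318.73168537]
 [  0.         381.034395   197.30378875]
 [  0.           0.           1.        ]] -0.0547606227708701 [[-0.00955757 -0.99994085 -0.00519044 -0.04970503]
 [-0.99415224  0.01006034 -0.10751795  0.57046864]
 [ 0.10756381  0.00413247 -0.99418959  1.42212092]
 [ 0.          0.          0.          1.        ]]
side [[466.84640701   0.         319.2674821 ]
 [  0.         466.84640701 202.37316469]
 [  0.           0.           1.        ]] 0.04169137540183802 [[-0.96364827 -0.26677203  0.01465287  0.53476682]
 [-0.16974988  0.56898363 -0.80463818  0.18727012]
 [ 0.20631772 -0.77787551 -0.59358461  1.1620741 ]
 [ 0.          0.          0.          1.        ]]
```

```bash
python3 -c "
import cv2
for n in('top','side'):
    i=cv2.imread(f'pics/{n}0.png'); print(i.shape); cv2.imwrite(f'pics/{n}0b.png',cv2.resize(i,(800,500),interpolation=cv2.INTER_CUBIC))"
```

```text
(400, 640, 3)
(400, 640, 3)
```

View pics/top0.png

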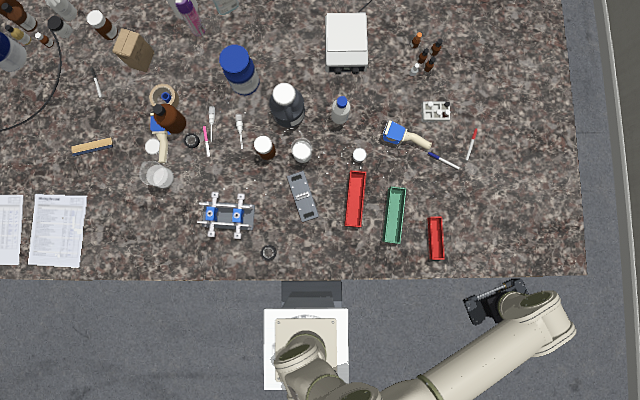

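View pics/side0.png

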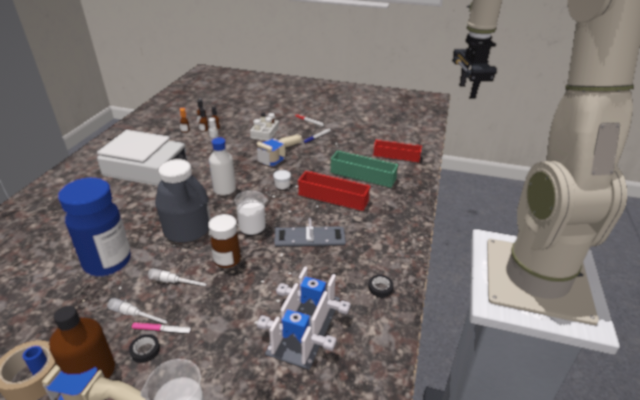

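Top view: rack at (225,215), stand (302,196), large red tray (355,199), green tray (395,215), and a small red look-alike at (435,238). I'll enlarge both views next.

```bash
python3 -c "
import cv2
i=cv2.imread('pics/top0.png')[160:270,190:450]; j=cv2.resize(i,None,fx=3,fy=3,interpolation=cv2.INTER_CUBIC); cv2.imwrite('pics/t1.png',j)
i=cv2.imread('pics/top0.png'); a=cv2.resize(i[185:245,195:325],None,fx=6,fy=6,interpolation=cv2.INTER_CUBIC);cv2.imwrite('pics/t2.png',a[:, :780])
i=cv2.imread('pics/side0.png')[140:370,230:430]; cv2.imwrite('pics/s1.png',cv2.resize(i,None,fx=2.6,fy=2.6,interpolation=cv2.INTER_CUBIC))"
```

```text
(no output)
```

View pics/t1.png

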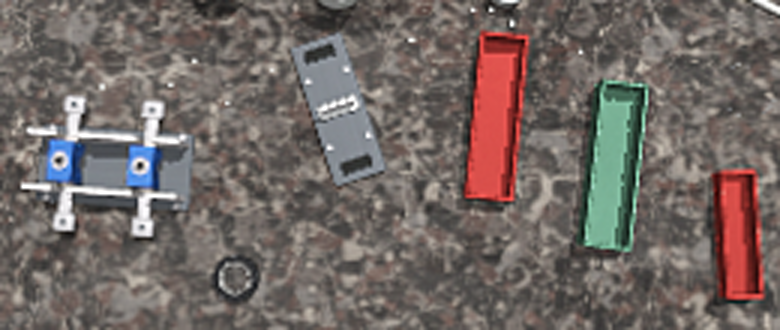

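View pics/s1.png

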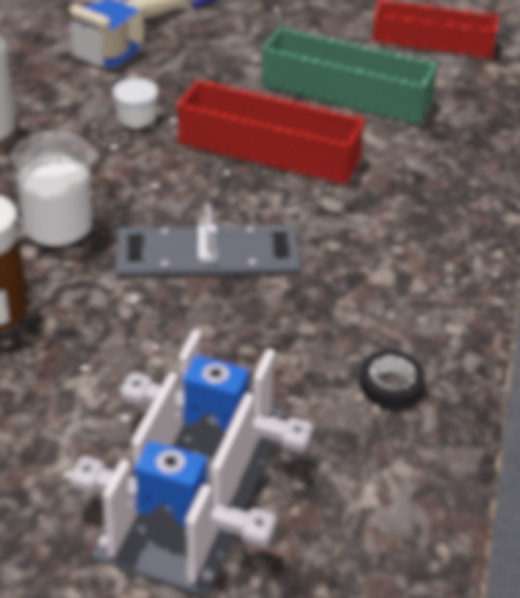

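```bash
cat > fit.py <<'E'
from h import *
from scipy.optimize import least_squares
T=lambda p:(np.array(p)+.5)/3-.5+[190,160]
S=lambda p:(np.array(p)+.5)/2.6-.5+[230,140]
ct,cs=load('top'),load('side')
def box(a,b,z): return [[a,b,z],[a,-b,z],[-a,-b,z],[-a,b,z]]
def fit(name,m,t,ms=None,s=None,x0=(.6,0,0)):
    def W(m,x): m=np.array(m);c,k=np.cos(x[2]),np.sin(x[2]); return np.c_[x[0]+c*m[:,0]-k*m[:,1],x[1]+k*m[:,0]+c*m[:,1],m[:,2]]
    def f(x,both=True):
        e=(proj(ct,W(m,x))-T(t)).ravel()
        return np.r_[e,(proj(cs,W(ms,x))-S(s)).ravel()] if both and s is not None else e
    q=least_squares(f,x0,kwargs={'both':False}).x
    w=least_squares(f,x0)
    print(name,'top only',np.round(q,4),'both',np.round(w.x,4),'res',np.round(w.fun,1)); return w.x
# order: far(+x) left(+y), far right, near right, near left
fit('stand',box(.095,.035,.01),[(291,47),(340,33),(384,173),(337,187)],box(.095,.035,.01)[:1]+box(.095,.035,.01)[1:3],[(118,266),(118,228),(296,224)],(.6,.1,.3))
fit('red',box(.105,.03,.054),[(481,33),(529,35),(515,202),(465,199)],box(.105,.03,.054),[(179,124),(196,84),(363,122),(346,160)])
fit('green',box(.105,.03,.054),[(600,81),(649,85),(632,251),(582,248)],box(.105,.03,.054),[(263,71),(280,32),(435,68),(420,98)])
rot=[[0,0,.084],[.074,0,.044],[-.074,0,.044]]
a=fit('rotL',rot,[(60,161),(74,103),(64,223)],rot,[(171,461),(88,470),(262,522)],(.6,.3,0))
b=fit('rotR',rot,[(141,165),(153,109),(142,228)],rot,[(215,373),(140,388),(295,432)],(.6,.2,0))
print('rack yaw from hubs',np.arctan2(-(a-b)[0],(a-b)[1]), 'dist',np.hypot(*(a-b)[:2]))
E
python3 fit.py
```

```text
stand top only [0.5772 0.0084 0.3009] both [0.5781 0.0088 0.3058] res [-0.5  0.4  0.3 -0.5  0.7 -0.9 -0.9  0.1 -0.5  1.1  0.6 -1.1  0.6 -0.3]
red top only [ 0.5614 -0.1933 -0.1056] both [ 0.5618 -0.1846 -0.1033] res [-2.4 -0.5 -2.6  0.3 -2.5  0.1 -1.9 -0.4 -1.1 -6.4  0.1 -1.   1.4 -0.9
  2.  -4.5]
green top only [ 0.4985 -0.3397 -0.1307] both [ 0.499  -0.3315 -0.1261] res [-2.1 -0.5 -2.7  0.  -2.3  0.4 -1.7 -0.4 -0.8 -7.7 -0.6 -1.3  1.7 -1.5
  2.3 -3.6]
rotL top only [ 0.5093  0.3463 -0.0655] both [ 0.5088  0.3484 -0.0664] res [-0.6  0.  -0.5  0.7 -0.5 -0.3  0.4 -0.1 -0.  -0.5 -0.4 -0.6]
rotR top only [ 0.5022  0.2464 -0.0811] both [ 0.5017  0.25   -0.0848] res [-1.1  0.4 -0.8  0.3 -1.  -0.3  0.4  0.1 -1.2 -1.9  1.  -0.7]
rack yaw from hubs -0.07200065380023835 dist 0.09861194774268246
```

Request:
{"op": "play_rows", "data": {
  "commands": [
    [4.65,4.73,0,0,0,0.1692,8.7],
    [4.65,4.73,0,0,0,0.1692,8.7],
    [4.65,4.73,0,0,0,0.1692,8.7],
    [4.65,4.73,0,0,0,0.1692,8.7],
    [4.65,4.73,0,0,0,0.1692,8.7],
    [4.65,4.73,0,0,0,0.1692,8.7],
    [0,5.48,0,0,0,0.1692,8.7],
    [0,5.48,0,0,0,0.1692,8.7],
    [0,5.48,0,0,0,0.1692,8.7],
    [0,5.48,0,0,0,0.1692,8.7],
    [0,5.48,0,0,0,0.1692,8.7],
    [0,5.48,0,0,0,0.1692,8.7],
    [0,5.48,0,0,0,0.1692,8.7],
    [0,5.48,0,0,0,0.1692,8.7],
    [0,5.48,0,0,0,0.1692,8.7],
    [0.2,5.48,0,0,0,0.1692,8.7],
    [0,0,0,0,0,0,8.7],
    [0,0,0,0,0,0,8.7]
  ],
  "grip_force": 30
}}

```text
time: 2.35
ee_pos: [0.4861, 0.2303, 0.2221]
eef_rot: [0.733, 0.681, -0.0, -0.0]
ft_force: [-0.4, -0.6, 0.1]
width: 0.0865
```

```bash
cat >> h.py <<'E'
from scipy.spatial.transform import Rotation as Ro
def st():
    s=r.read_state(); M=Ro.from_quat(s['eef_rot']).as_matrix()
    print('t',round(s['time'],2),'pos',np.round(s['ee_pos'],4),'toolx yaw',round(float(np.arctan2(M[1,0],M[0,0])),3),'z',np.round(M[:,2],3),'w',round(s['width'],4),'F',np.round(s['ft_force'],1),'q',np.round(s['joint_positions'],2))
    return s
E
sed -i "s/box(.105,.03,.054),\[(179,124),(196,84),(363,122),(346,160)\])/box(.105,.03,.054)[1:3],[(196,84),(363,122)])/; s/box(.105,.03,.054),\[(263,71),(280,32),(435,68),(420,98)\])/box(.105,.03,.054)[1:3],[(280,32),(435,68)])/" fit.py
python3 fit.py | head -4; python3 - <<'E'
from h import *
st()
c=load('top')
for n,uv,z in(('amber',(264,142),.12),('beaker',(302,148),.096),('white',(359,154),.04)): print(n,onz(c,uv,z))
E
```

```text
stand top only [0.5772 0.0084 0.3009] both [0.5781 0.0088 0.3058] res [-0.5  0.4  0.3 -0.5  0.7 -0.9 -0.9  0.1 -0.5  1.1  0.6 -1.1  0.6 -0.3]
red top only [ 0.5614 -0.1933 -0.1056] both [ 0.5628 -0.1905 -0.1052] res [-0.8 -0.7 -1.   0.1 -1.  -0.1 -0.4 -0.7  0.4 -2.1  1.4 -1.9]
green top only [ 0.4985 -0.3397 -0.1307] both [ 0.4995 -0.337  -0.1349] res [-0.4 -0.7 -1.  -0.  -1.   0.3 -0.4 -0.7 -0.2 -2.3  1.8 -2.3]
rotL top only [ 0.5093  0.3463 -0.0655] both [ 0.5088  0.3484 -0.0664] res [-0.6  0.  -0.5  0.7 -0.5 -0.3  0.4 -0.1 -0.  -0.5 -0.4 -0.6]
t 2.35 pos [0.4861 0.2303 0.2221] toolx yaw 1.497 z [-0.001 -0.    -1.   ] w 0.0865 F [-0.4 -0.6  0.1] q [ 0.29  0.26 -0.94  1.65  0.22  1.34  0.81]
amber [[0.7650516  0.14186718 0.12      ]]
beaker [[0.74680779 0.00450692 0.096     ]]
white [[ 0.73453698 -0.21149669  0.04      ]]
```

Request:
{"op": "play_rows", "data": {
  "commands": [
    [0.8,0.9,0,0,0,0,8.7],
    [0.8,0.9,-4.5,0,0,0,8.7],
    [0,0,-4.5,0,0,0,8.7],
    [0,0,-3,0,0,0,8.7],
    [0,0,-3,0,0,0,8.7],
    [0,0,-3,0,0,0,8.7],
    [0,0,0,0,0,0,8.7],
    [0,0,0,0,0,0,8.7]
  ]
}}

```text
time: 3.35
ee_pos: [0.503, 0.249, 0.0437]
eef_rot: [0.733, 0.681, 0.001, 0.0]
ft_force: [-0.7, 0.0, 0.7]
width: 0.087
```

```bash
python3 - <<'E'
from h import *
st()
c=cam('side'); i=c['img'][190:370,230:430,::-1]; cv2.imwrite('pics/s2.png',cv2.resize(i,None,fx=3,fy=3,interpolation=cv2.INTER_CUBIC))
E
```

```text
t 3.35 pos [0.503  0.249  0.0437] toolx yaw 1.497 z [ 0.001  0.001 -1.   ] w 0.087 F [-0.7  0.   0.7] q [ 0.15  0.51 -0.84  1.79  0.43  1.04  0.64]
```

View pics/s2.png

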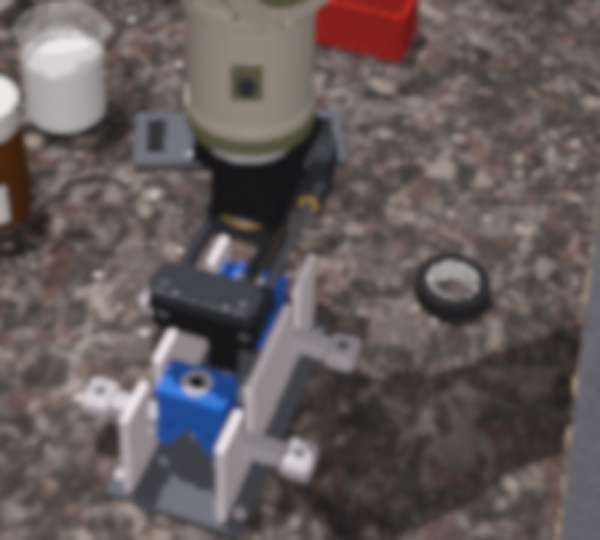

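The fingers straddle the right rotor's hub at about (250,300), clear of the uprights, so I'll close and lift.

Request:
{"op": "play_rows", "data": {
  "commands": [
    [0,0,0,0,0,0,2],
    [0,0,0,0,0,0,2],
    [0,0,0,0,0,0,2],
    [0,0,0,0,0,0,2],
    [0,0,0,0,0,0,2],
    [0,0,2,0,0,0,2],
    [0,0,3,0,0,0,2],
    [0,0,3,0,0,0,2],
    [0,0,2,0,0,0,2],
    [0,0,0,0,0,0,2]
  ],
  "grip_force": 30
}}

```text
time: 4.65
ee_pos: [0.5028, 0.2492, 0.1441]
eef_rot: [0.732, 0.681, 0.001, 0.001]
ft_force: [0.4, -0.7, -3.3]
width: 0.0295
```

```bash
python3 - <<'E'
from h import *
st()
E
```

```text
t 4.65 pos [0.5028 0.2492 0.1441] toolx yaw 1.498 z [ 0.002  0.001 -1.   ] w 0.0295 F [ 0.4 -0.7 -3.3] q [ 0.21  0.39 -0.91  1.7   0.33  1.21  0.72]
```

Request:
{"op": "play_rows", "data": {
  "commands": [
    [0.75,-2.4,0,0,0,0.03,2],
    [1.3,-4.2,0,0,0,0.06,2],
    [1.3,-4.2,0,0,0,0.07,2],
    [1.3,-4.2,0,0,0,0.07,2],
    [1.3,-4.2,0,0,0,0.07,2],
    [1.0,-3.0,0,0,0,0.05,2],
    [0.5,-1.8,0,0,0,0.026,2],
    [0,0,-2,0,0,0,2],
    [0,0,-3,0,0,0,2],
    [0,0,-1,0,0,0,2],
    [0,0,0,0,0,0,2],
    [0,0,0,0,0,0,2]
  ]
}}

```text
time: 6.15
ee_pos: [0.5765, 0.0092, 0.0829]
eef_rot: [0.592, 0.806, -0.0, -0.0]
ft_force: [-0.5, -1.2, -3.3]
width: 0.0293
```

```bash
python3 - <<'E'
from h import *
s=st()
c=cam('side'); i=c['img'][180:280,250:390,::-1]; cv2.imwrite('pics/s3.png',cv2.resize(i,None,fx=5,fy=5,interpolation=cv2.INTER_CUBIC))
E
```

```text
t 6.15 pos [0.5765 0.0092 0.0829] toolx yaw 1.875 z [-0. -0. -1.] w 0.0293 F [-0.5 -1.2 -3.3] q [ 0.59  0.49 -0.86  1.72  0.4   1.12  1.49]
```

View pics/s3.png

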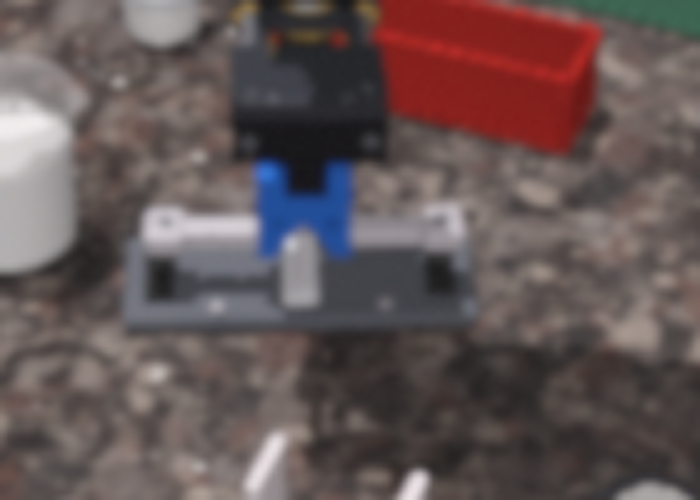

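The notch at about (305,235) sits over the edge at (302,235) and the rotor is level, so I'll lower it.

Request:
{"op": "play_rows", "data": {
  "commands": [
    [0.15,0,-1.5,0,0,0,2],
    [0,0,-1.3,0,0,0,2],
    [0,0,-0.6,0,0,0,2],
    [0,0,-0.3,0,0,0,2],
    [0,0,0,0,0,0,2],
    [0,0,0,0,0,0,2]
  ]
}}

```text
time: 6.95
ee_pos: [0.5844, 0.0108, 0.0521]
eef_rot: [0.592, 0.806, 0.004, 0.005]
ft_force: [-1.0, 1.7, 41.0]
width: 0.0297
```

The 41 N at fingertip height 0.052 means the tips sit on the 44 mm edge, because a side grip this low can't pass it. I'll back off, set the rotor on free table and re-grip lengthways.

Request:
{"op": "play_rows", "data": {
  "commands": [
    [0,0,2,0,0,0,2],
    [0,0,3,0,0,0,2],
    [-1,2,1,0,0,0,2],
    [-2,3.5,0,0,0,0,2],
    [-2,3.5,0,0,0,0,2],
    [-0.7,1.5,0,0,0,0,2],
    [0,0,0,0,0,0,2],
    [0,0,0,0,0,0,2]
  ]
}}

```text
time: 7.95
ee_pos: [0.5216, 0.1126, 0.1053]
eef_rot: [0.593, 0.805, -0.0, 0.0]
ft_force: [0.4, -0.9, -2.9]
width: 0.0301
```

```bash
python3 - <<'E'
from h import *
s=st()
E
```

```text
t 7.95 pos [0.5216 0.1126 0.1053] toolx yaw 1.873 z [-0.    -0.001 -1.   ] w 0.0301 F [ 0.4 -0.9 -2.9] q [ 0.5   0.38 -0.94  1.8   0.34  1.13  1.32]
```

Request:
{"op": "play_rows", "data": {
  "commands": [
    [0,0,-2,0,0,0,2],
    [0,0,-3,0,0,0,2],
    [0,0,-2.3,0,0,0,2],
    [0,0,-0.9,0,0,0,2],
    [0,0,-0.6,0,0,0,2],
    [0,0,0,0,0,0,2],
    [0,0,0,0,0,0,2]
  ]
}}

```text
time: 8.82
ee_pos: [0.5227, 0.1135, 0.0191]
eef_rot: [0.593, 0.806, 0.0, 0.001]
ft_force: [-7.2, -4.3, 25.1]
width: 0.0301
```

Request:
{"op": "play_rows", "data": {
  "commands": [
    [0,0,0.1,0,0,0,4],
    [0,0,0,0,0,0,6],
    [0,0,0,0,0,0,8.7],
    [0,0,0,0,0,0,8.7],
    [0,0,4,0,0,0,8.7],
    [0,0,4,0,0,-0.157,8.7],
    [0,0,0,0,0,-0.157,8.7],
    [0,0,0,0,0,-0.157,8.7],
    [0,0,0,0,0,-0.157,8.7],
    [0,0,0,0,0,-0.157,8.7],
    [0,0,0,0,0,-0.157,8.7],
    [0,0,0,0,0,-0.157,8.7],
    [0,0,0,0,0,-0.157,8.7],
    [0,0,0,0,0,-0.157,8.7],
    [0,0,0,0,0,-0.157,8.7],
    [0,0,0,0,0,0,8.7]
  ]
}}

```text
time: 10.82
ee_pos: [0.5211, 0.1139, 0.0985]
eef_rot: [0.988, 0.152, 0.0, 0.0]
ft_force: [0.2, 0.1, -0.4]
width: 0.0869
```

```bash
python3 - <<'E'
from h import *
s=st()
c=cam('side'); i=c['img'][200:330,230:390,::-1]; cv2.imwrite('pics/s4.png',cv2.resize(i,None,fx=4.5,fy=4.5,interpolation=cv2.INTER_CUBIC))
E
```

```text
t 10.82 pos [0.5211 0.1139 0.0985] toolx yaw 0.305 z [ 0. -0. -1.] w 0.0869 F [ 0.2  0.1 -0.4] q [ 0.28  0.31 -0.67  1.82  0.22  1.08 -0.16]
```

View pics/s4.png

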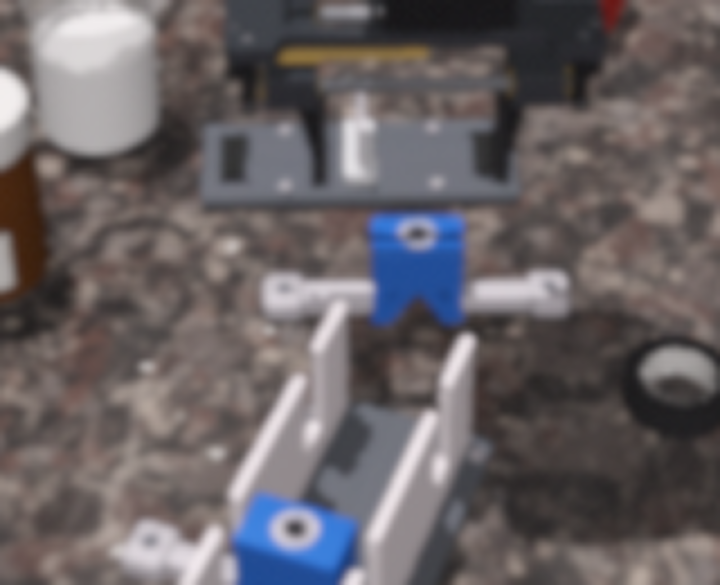

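The rotor stands upright on the table with its hub top dot at about (417,233), aligned with the stand. I'll measure its position.

```bash
python3 - <<'E'
from h import *
c=load('side')
P=lambda p:(np.array(p)+.5)/4.5-.5+[230,200]
print(onz(c,P((417,233)),.054))
for z in(.008,.012,.016,.02):
    a,b=onz(c,P([(288,286),(549,283)]),z); print(z,a,b,(a+b)/2,np.linalg.norm(a-b),np.arctan2(*(a-b)[1::-1][0:2]))
E
```

```text
[[0.51673128 0.11323632 0.054     ]]
0.008 [0.58709687 0.12708325 0.008     ] [0.44687586 0.08341557 0.008     ] [0.51698636 0.10524941 0.008     ] 0.14686318595696432 0.3019010243072424
0.012 [0.58573997 0.13102667 0.012     ] [0.44619913 0.0875708  0.012     ] [0.51596955 0.10929873 0.012     ] 0.14615080954304044 0.30190102430724114
0.016 [0.58438307 0.13497008 0.016     ] [0.44552239 0.09172603 0.016     ] [0.51495273 0.11334806 0.016     ] 0.14543843312911664 0.3019010243072405
0.02 [0.58302618 0.1389135  0.02      ] [0.44484565 0.09588126 0.02      ] [0.51393591 0.11739738 0.02      ] 0.1447260567151928 0.3019010243072415
```

Request:
{"op": "play_rows", "data": {
  "commands": [
    [-0.4,0,-2,0,0,0,8.7],
    [0,0,-2.5,0,0,0,8.7],
    [0,0,-2,0,0,0,8.7],
    [0,0,-0.7,0,0,0,8.7],
    [0,0,0,0,0,0,8.7],
    [0,0,0,0,0,0,4],
    [0,0,0,0,0,0,4],
    [0,0,0,0,0,0,4],
    [0,0,0,0,0,0,4],
    [0,0,0,0,0,0,4]
  ],
  "grip_force": 30
}}

```text
time: 12.12
ee_pos: [0.517, 0.1138, 0.0266]
eef_rot: [0.988, 0.151, -0.0, 0.0]
ft_force: [-2.1, -0.7, 2.5]
width: 0.0495
```

Request:
{"op": "play_rows", "data": {
  "commands": [
    [0,0,2,0,0,0,4],
    [0,0,3.5,0,0,0,4],
    [0,0,3,0,0,0,4],
    [1.1,-2,0,0,0,0,4],
    [2,-3.5,0,0,0,0,4],
    [2,-3.5,0,0,0,0,4],
    [1,-1.5,0,0,0,0,4],
    [0,0,0,0,0,0,4],
    [0,0,-1,0,0,0,4],
    [0,0,-1,0,0,0,4],
    [0,0,0,0,0,0,4]
  ]
}}

```text
time: 13.5
ee_pos: [0.577, 0.0097, 0.0903]
eef_rot: [0.988, 0.152, -0.001, -0.0]
ft_force: [-1.2, -1.3, -2.5]
width: 0.05
```

```bash
python3 - <<'E'
from h import *
s=st()
c=cam('side'); i=c['img'][180:280,250:390,::-1]; cv2.imwrite('pics/s5.png',cv2.resize(i,None,fx=5,fy=5,interpolation=cv2.INTER_CUBIC))
E
```

```text
t 13.5 pos [0.577  0.0097 0.0903] toolx yaw 0.306 z [-0.002  0.    -1.   ] w 0.05 F [-1.2 -1.3 -2.5] q [ 0.39  0.4  -0.59  1.72  0.25  1.1   0.03]
```

View pics/s5.png

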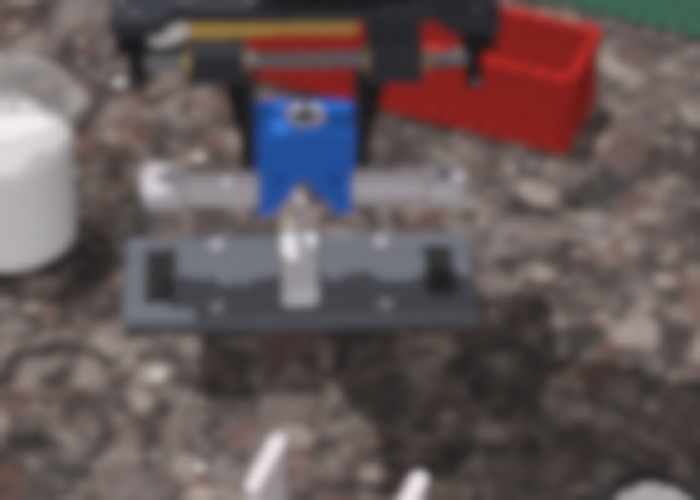

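The notch apex at about (305,185) is over the edge tip at (300,195), so I'll shift 1 mm along +x and lower.

Request:
{"op": "play_rows", "data": {
  "commands": [
    [0.1,0,-1.2,0,0,0,4],
    [0,0,-1.2,0,0,0,4],
    [0,0,-0.5,0,0,0,4],
    [0,0,-0.25,0,0,0,4],
    [0,0,0,0,0,0,4]
  ]
}}

```text
time: 14.18
ee_pos: [0.5792, 0.0089, 0.06]
eef_rot: [0.988, 0.152, 0.0, -0.0]
ft_force: [0.9, -0.2, -2.8]
width: 0.0496
```

Request:
{"op": "play_rows", "data": {
  "commands": [
    [0,0,-0.15,0,0,0,4],
    [0,0,0,0,0,0,4]
  ]
}}

```text
time: 14.42
ee_pos: [0.5792, 0.0088, 0.0587]
eef_rot: [0.988, 0.152, 0.0, 0.0]
ft_force: [-0.2, 0.4, -2.8]
width: 0.0498
```

Request:
{"op": "play_rows", "data": {
  "commands": [
    [0,0,-0.1,0,0,0,4],
    [0,0,0,0,0,0,4]
  ]
}}

```text
time: 14.68
ee_pos: [0.5791, 0.0089, 0.0575]
eef_rot: [0.988, 0.152, 0.0, -0.0]
ft_force: [-0.2, 0.0, -2.3]
width: 0.05
```

Request:
{"op": "play_rows", "data": {
  "commands": [
    [0,0,-0.05,0,0,0,4],
    [0,0,0,0,0,0,5.4],
    [0,0,0,0,0,0,6.2],
    [0,0,0,0,0,0,8.7],
    [0,0,0,0,0,0,8.7],
    [0,0,0,0,0,0,8.7],
    [0,0,0,0,0,0,8.7],
    [0,0,0,0,0,0,8.7],
    [0,0,0,0,0,0,8.7],
    [0,0,0,0,0,0,8.7],
    [0,0,0,0,0,0,8.7],
    [0,0,0,0,0,0,8.7]
  ]
}}

```text
time: 16.18
ee_pos: [0.5792, 0.0088, 0.0571]
eef_rot: [0.988, 0.152, 0.0, 0.0]
ft_force: [0.4, 0.8, 0.2]
width: 0.0872
```

```bash
python3 - <<'E'
from h import *
s=st()
c=cam('side'); i=c['img'][180:280,250:390,::-1]; cv2.imwrite('pics/s6.png',cv2.resize(i,None,fx=5,fy=5,interpolation=cv2.INTER_CUBIC))
E
```

```text
t 16.18 pos [0.5792 0.0088 0.0571] toolx yaw 0.304 z [ 0.  0. -1.] w 0.0872 F [0.4 0.8 0.2] q [ 0.38  0.45 -0.58  1.74  0.28  1.04  0.01]
```

View pics/s6.png

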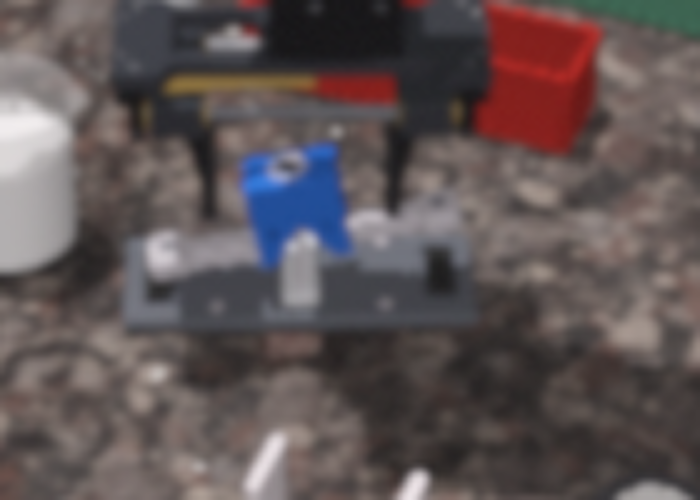

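It tips about 10 degrees with the +x end down, so this is the uneven rotor, for the large red tray. I'll tilt the tool to match, grip and lift.

Request:
{"op": "play_rows", "data": {
  "commands": [
    [0,0,0,-0.025,0.08,0,8.7],
    [0,0,0,-0.025,0.08,0,8.7],
    [0,0,0,0,0,0,8.7],
    [0,0,0,0,0,0,4],
    [0,0,0,0,0,0,4],
    [0,0,0,0,0,0,4],
    [0,0,0,0,0,0,4],
    [0,0,0,0,0,0,4],
    [0,0,1,0,0,0,4],
    [0,0,3,0,0,0,4],
    [0,0,2,0,0,0,4],
    [0,0,0,0.025,-0.08,0,4],
    [0,0,0,0.025,-0.08,0,4],
    [0,0,0,0,0,0,4]
  ]
}}

```text
time: 17.98
ee_pos: [0.5781, 0.0079, 0.1175]
eef_rot: [0.989, 0.151, -0.0, 0.001]
ft_force: [-0.1, -0.7, -2.3]
width: 0.0496
```

```bash
python3 - <<'E'
from h import *
s=st()
E
```

```text
t 17.98 pos [0.5781 0.0079 0.1175] toolx yaw 0.303 z [-0.    -0.001 -1.   ] w 0.0496 F [-0.1 -0.7 -2.3] q [ 0.4   0.37 -0.6   1.69  0.23  1.15  0.04]
```

Request:
{"op": "play_rows", "data": {
  "commands": [
    [-0.2,-2.4,0.5,0,0,-0.05,4],
    [-0.3,-4,0,0,0,-0.08,4],
    [-0.4,-4.5,0,0,0,-0.1,4],
    [-0.4,-4.5,0,0,0,-0.09,4],
    [-0.2,-3,0,0,0,-0.06,4],
    [-0.1,-1.5,0,0,0,-0.028,4],
    [0,0,0,0,0,0,4],
    [0,0,0,0,0,0,4]
  ]
}}

```text
time: 18.98
ee_pos: [0.5636, -0.1879, 0.1221]
eef_rot: [0.999, -0.05, 0.0, -0.001]
ft_force: [0.3, 0.6, -3.0]
width: 0.0498
```

```bash
python3 - <<'E'
from h import *
s=st()
c=cam('side'); i=c['img'][110:230,260:420,::-1]; cv2.imwrite('pics/s7.png',cv2.resize(i,None,fx=4.5,fy=4.5,interpolation=cv2.INTER_CUBIC))
E
```

```text
t 18.98 pos [ 0.5636 -0.1879  0.1221] toolx yaw -0.1 z [ 0.     0.001 -1.   ] w 0.0498 F [ 0.3  0.6 -3. ] q [ 0.61  0.38 -0.45  1.65  0.17  1.16  0.02]
```

View pics/s7.png

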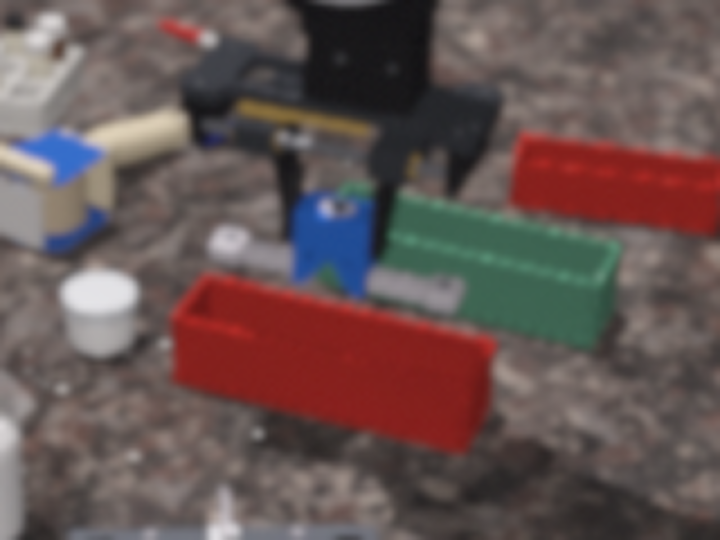

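Rotor is roughly level and parallel with the tray, rim corners at (207,272), (173,318), (497,345). I'll check the tray fit against this crop.

```bash
python3 - <<'E'
from h import *
from scipy.optimize import least_squares
c=load('side')
def W(m,x): m=np.array(m,float);a,k=np.cos(x[2]),np.sin(x[2]); return np.c_[x[0]+a*m[:,0]-k*m[:,1],x[1]+k*m[:,0]+a*m[:,1],m[:,2]]
Q=lambda m,x:((proj(c,W(m,x))-[260,110]+.5)*4.5-.5)
m=[[.105,-.03,.054],[.105,.03,.054],[-.105,-.03,.054],[-.105,.03,.054],[.105,.03,0],[-.105,.03,0]]
for x in((.562,-.1915,-.105),(.5614,-.1933,-.1056),(.5628,-.1905,-.105)): print(np.round(Q(m,x)).tolist())
mm=[m[i] for i in(0,2,4,5)]; t=np.array([(207,272),(497,345),(173,383),(467,450)])
w=least_squares(lambda x:(Q(mm,x)-t).ravel(),(.56,-.19,-.1)); print(w.x,np.round(w.fun/4.5,1))
# rotor as held: TCP .5636,-.1879 ; hub top z
zu=.1221-.0271
print(np.round(Q([[0,0,zu+.054],[.074,0,zu+.016],[-.074,0,zu+.016]],(.5636,-.1879,-.1))))
E
```

```text
[[208.0, 271.0], [173.0, 315.0], [501.0, 337.0], [475.0, 386.0], [174.0, 381.0], [469.0, 453.0]]
[[210.0, 270.0], [175.0, 314.0], [503.0, 336.0], [476.0, 385.0], [176.0, 380.0], [470.0, 452.0]]
[[206.0, 271.0], [172.0, 316.0], [500.0, 338.0], [473.0, 387.0], [173.0, 382.0], [467.0, 454.0]]
[ 0.56291159 -0.18920849 -0.11218508] [-0.1 -0.   0.5 -1.2 -0.2 -0.1 -0.2  1.2]
[[338. 205.]
 [229. 233.]
 [445. 279.]]
```

Request:
{"op": "play_rows", "data": {
  "commands": [
    [-0.1,-0.25,-1.5,0,0,-0.005,4],
    [0,0,-2.5,0,0,0,4],
    [0,0,-2.5,0,0,0,4],
    [0,0,-1.2,0,0,0,4],
    [0,0,-0.8,0,0,0,4],
    [0,0,0,0,0,0,4],
    [0,0,0,0,0,0,4]
  ]
}}

```text
time: 19.9
ee_pos: [0.5627, -0.1928, 0.0378]
eef_rot: [0.999, -0.054, 0.001, 0.0]
ft_force: [-0.6, -0.1, -2.1]
width: 0.0495
```

Request:
{"op": "play_rows", "data": {
  "commands": [
    [0,0,-0.3,0,0,0,4],
    [0,0,-0.15,0,0,0,4],
    [0,0,0,0,0,0,4]
  ]
}}

```text
time: 20.27
ee_pos: [0.5627, -0.193, 0.0334]
eef_rot: [0.999, -0.054, 0.001, 0.0]
ft_force: [0.6, -0.4, 3.2]
width: 0.0497
```

Request:
{"op": "play_rows", "data": {
  "commands": [
    [0,0,0,0,0,0,5.6],
    [0,0,0,0,0,0,7],
    [0,0,0,0,0,0,8.7],
    [0,0,0,0,0,0,8.7],
    [0,0,3,0,0,0,8.7],
    [0,0,5,0,0,0,8.7],
    [-0.3,3,5,0,0,0.09,8.7],
    [-0.5,5,2,0,0,0.16,8.7],
    [-0.5,5,0,0,0,0.16,8.7],
    [-0.5,5,0,0,0,0.16,8.7],
    [-0.5,5,0,0,0,0.16,8.7],
    [-0.5,5,0,0,0,0.16,8.7],
    [-0.5,5,0,0,0,0.16,8.7],
    [-0.5,5,0,0,0,0.16,8.7],
    [-0.5,5,0,0,0,0.16,8.7],
    [-0.5,5,0,0,0,0.16,8.7],
    [-0.5,4,0,0,0,0.07,8.7],
    [0,2,0,0,0,0,8.7],
    [0,0,0,0,0,0,8.7],
    [0,0,0,0,0,0,8.7]
  ]
}}

```text
time: 22.78
ee_pos: [0.5096, 0.3462, 0.1824]
eef_rot: [0.735, 0.678, -0.0, 0.0]
ft_force: [0.3, -0.4, -0.5]
width: 0.0869
```

```bash
python3 - <<'E'
from h import *
s=st()
c=cam('top'); a=c['img'][165:255,335:425,::-1]; b=c['img'][185:245,190:280,::-1]
d=cam('side')['img'][120:220,270:380,::-1]
R=lambda i,f:cv2.resize(i,None,fx=f,fy=f,interpolation=cv2.INTER_CUBIC)
out=np.zeros((400,790,3),np.uint8); A=R(a,4);B=R(d,3.8); out[:360,:360]=A; out[:380,365:365+B.shape[1]]=B
cv2.imwrite('pics/s8.png',out); print(B.shape)
E
```

```text
t 22.77 pos [0.5096 0.3462 0.1824] toolx yaw 1.49 z [ 0.    -0.001 -1.   ] w 0.0869 F [ 0.3 -0.4 -0.5] q [-0.    0.48 -0.9   1.5   0.38  1.34  0.56]
(380, 418, 3)
```

View pics/s8.png

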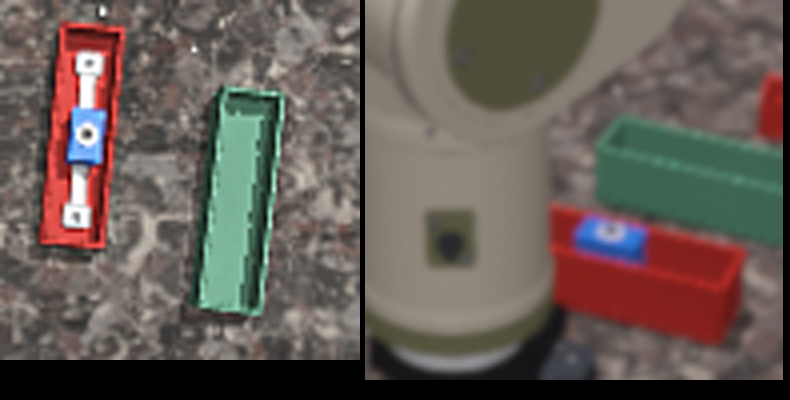

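Red tray: the rotor lies flat and centred, with its hub at (87,133) midway between walls and ends. Next I'll grip the second rotor high enough for the fingertips to clear the knife edge.

Request:
{"op": "play_rows", "data": {
  "commands": [
    [0,0.13,-3,0,0,0.009,8.7],
    [0,0,-4,0,0,0,8.7],
    [0,0,-3,0,0,0,8.7],
    [0,0,-1.7,0,0,0,8.7],
    [0,0,-0.6,0,0,0,8.7],
    [0,0,0,0,0,0,8.7],
    [0,0,0,0,0,0,2],
    [0,0,0,0,0,0,2],
    [0,0,0,0,0,0,2],
    [0,0,0,0,0,0,2],
    [0,0,0,0,0,0,2]
  ],
  "grip_force": 30
}}

```text
time: 24.25
ee_pos: [0.5091, 0.3487, 0.0596]
eef_rot: [0.732, 0.682, 0.0, -0.0]
ft_force: [-0.2, -0.0, -0.2]
width: 0.0448
```

Request:
{"op": "play_rows", "data": {
  "commands": [
    [0,0,0,0,0,0,2],
    [0,0,0,0,0,0,2],
    [0,0,0,0,0,0,2]
  ]
}}

```text
time: 24.62
ee_pos: [0.5091, 0.3487, 0.0596]
eef_rot: [0.732, 0.682, 0.0, -0.0]
ft_force: [-0.8, 0.1, 0.7]
width: 0.0297
```

Request:
{"op": "play_rows", "data": {
  "commands": [
    [0,0,2,0,0,0,2],
    [0,0,4,0,0,0,2],
    [0,0,3,0,0,0,2],
    [0.6,-3,0,0,0,0.03,2],
    [1,-5,0,0,0,0.055,2],
    [1,-5,0,0,0,0.055,2],
    [1,-5,0,0,0,0.055,2],
    [1,-5,0,0,0,0.055,2],
    [1,-5,0,0,0,0.055,2],
    [1,-4,0,0,0,0.045,2],
    [0.4,-2,0,0,0,0.023,2],
    [0,0,0,0,0,0,2],
    [0,0,-2,0,0,0,2],
    [0,0,-2,0,0,0,2],
    [0,0,0,0,0,0,2]
  ]
}}

```text
time: 26.5
ee_pos: [0.5774, 0.0094, 0.1071]
eef_rot: [0.592, 0.806, -0.001, -0.002]
ft_force: [0.9, -0.3, -2.3]
width: 0.0297
```

```bash
python3 - <<'E'
from h import *
s=st()
c=cam('side'); im=c['img'].astype(int)
m=(im[...,2]>110)&(im[...,2]-im[...,0]>70); m[:170]=0;m[280:]=0;m[:,:290]=0;m[:,340:]=0
v,u=np.nonzero(m); print('blue bbox',u.min(),u.max(),v.min(),v.max(),len(u))
# columns of blue at lower rows -> notch
for row in range(v.max()-12,v.max()+1): print(row,u[v==row])
k=proj(c,[[.579,.0088,.052],[.579-.3*.022,.0088+.955*.022,.052]]); print('edge predicted',k)
E
```

```text
t 26.5 pos [0.5774 0.0094 0.1071] toolx yaw 1.875 z [-0.004  0.    -1.   ] w 0.0297 F [ 0.9 -0.3 -2.3] q [ 0.61  0.47 -0.88  1.69  0.39  1.17  1.5 ]
blue bbox 301 339 178 218 221
206 [301 302 303 304 305 306 315 316 317 318 319]
207 [301 302 303 304 305 306 315 316 317 318 319]
208 [301 302 303 304 305 306 315 316 317 318 319]
209 [301 302 303 304 305 306 315 316 317 318 319]
210 [302 303 304 305 306 315 316 317 318 319]
211 [302 303 304 305 306 315 316 317 318 319]
212 [302 303 304 305 306 307 308 312 313 314 315 316 317 318]
213 [302 303 304 305 306 307 313 314 315 316 317 318]
214 [302 303 304 305 306 307 313 314 315 316 317 318]
215 [301 302 303 304 305 306 314 315 316 317 318]
216 [301 302 303 304 305 315 316 317 318]
217 [302 303 304 316 317 318]
218 [303 317 318]
edge predicted [[309.96921738 221.94882515]
 [310.12211796 227.21125892]]
```

Notch centre column is about 310 and the edge is predicted at 310, so it's aligned. I'll lower it.

Request:
{"op": "play_rows", "data": {
  "commands": [
    [0.1,0,-1.5,0,0,0,2],
    [0,0,-1.5,0,0,0,2],
    [0,0,-1,0,0,0,2],
    [0,0,-0.5,0,0,0,2],
    [0,0,-0.15,0,0,0,2],
    [0,0,0,0,0,0,2]
  ]
}}

```text
time: 27.3
ee_pos: [0.5804, 0.0087, 0.0633]
eef_rot: [0.593, 0.806, 0.0, 0.0]
ft_force: [-0.2, -0.3, -2.6]
width: 0.0295
```

Request:
{"op": "play_rows", "data": {
  "commands": [
    [-0.1,0,-0.2,0,0,0,2],
    [0,0,-0.1,0,0,0,2],
    [0,0,0,0,0,0,2]
  ]
}}

```text
time: 27.68
ee_pos: [0.5791, 0.0086, 0.0601]
eef_rot: [0.593, 0.806, -0.0, -0.0]
ft_force: [0.0, -0.6, -1.8]
width: 0.0297
```

Request:
{"op": "play_rows", "data": {
  "commands": [
    [0,0,-0.08,0,0,0,2],
    [0,0,0,0,0,0,2]
  ]
}}

```text
time: 27.92
ee_pos: [0.5791, 0.0086, 0.0596]
eef_rot: [0.593, 0.806, -0.0, 0.0]
ft_force: [-3.5, -2.0, 5.0]
width: 0.0297
```

Request:
{"op": "play_rows", "data": {
  "commands": [
    [0,0,0,0,0,0,3.4],
    [0,0,0,0,0,0,4.2],
    [0,0,0,0,0,0,6],
    [0,0,0,0,0,0,8.7],
    [0,0,0,0,0,0,8.7],
    [0,0,0,0,0,0,8.7],
    [0,0,0,0,0,0,8.7],
    [0,0,0,0,0,0,8.7],
    [0,0,0,0,0,0,8.7],
    [0,0,0,0,0,0,8.7],
    [0,0,0,0,0,0,8.7],
    [0,0,0,0,0,0,8.7]
  ]
}}

```text
time: 29.42
ee_pos: [0.5791, 0.0086, 0.0593]
eef_rot: [0.593, 0.806, -0.0, -0.0]
ft_force: [-0.3, -0.9, -0.1]
width: 0.0871
```

```bash
python3 - <<'E'
from h import *
s=st()
c=cam('side'); i=c['img'][180:280,250:390,::-1]; cv2.imwrite('pics/s9.png',cv2.resize(i,None,fx=5,fy=5,interpolation=cv2.INTER_CUBIC))
E
```

```text
t 29.43 pos [0.5791 0.0086 0.0593] toolx yaw 1.873 z [-0.  0. -1.] w 0.0871 F [-0.3 -0.9 -0.1] q [ 0.59  0.53 -0.85  1.73  0.44  1.09  1.46]
```

View pics/s9.png

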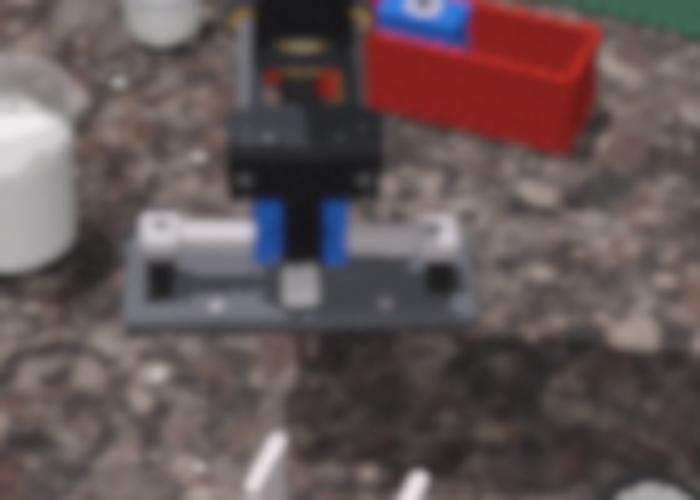

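The second rotor stays level, weights at (160,230) and (440,230), so it's the even one, for the green tray. I'll retreat, turn 90 degrees and grip lengthways.

Request:
{"op": "play_rows", "data": {
  "commands": [
    [0,0,2,0,0,0,8.7],
    [0,0,3,0,0,0,8.7],
    [0,0,1.5,0,0,-0.157,8.7],
    [0,0,0,0,0,-0.157,8.7],
    [0,0,0,0,0,-0.157,8.7],
    [0,0,0,0,0,-0.157,8.7],
    [0,0,0,0,0,-0.157,8.7],
    [0,0,0,0,0,-0.157,8.7],
    [0,0,0,0,0,-0.157,8.7],
    [0,0,0,0,0,-0.157,8.7],
    [0,0,0,0,0,-0.157,8.7],
    [0,0,0,0,0,-0.157,8.7],
    [0,0,0,0,0,0,8.7],
    [0,0,0,0,0,0,8.7]
  ]
}}

```text
time: 31.22
ee_pos: [0.5793, 0.0088, 0.125]
eef_rot: [0.988, 0.153, 0.0, 0.0]
ft_force: [0.1, 0.0, 0.1]
width: 0.0874
```

```bash
python3 - <<'E'
from h import *
s=st()
c=cam('side'); im=c['img'].astype(int)
m=(im[...,2]>110)&(im[...,2]-im[...,0]>70); m[:170]=0;m[280:]=0;m[:,:290]=0;m[:,340:]=0
v,u=np.nonzero(m); print(len(u))
for row in range(v.min(),v.max()+1,3): print(row,u[v==row].min() if (v==row).any() else '',u[v==row].max() if (v==row).any() else '')
print(proj(c,[[.579,.0088,.084],[.579,.0088,.030]]))
E
```

```text
t 31.23 pos [0.5793 0.0088 0.125 ] toolx yaw 0.307 z [ 0.001  0.    -1.   ] w 0.0874 F [0.1 0.  0.1] q [ 0.41  0.37 -0.62  1.68  0.23  1.16  0.04]
335
181 326 328
184 338 339
187 338 339
190  
193  
196  
199  
202  
205  
208  
211 301 319
214 301 319
217 301 318
220 301 318
223 301 318
226 302 318
229 301 318
232 303 317
[[310.00425535 212.43688339]
 [309.94556057 228.3225898 ]]
```

Request:
{"op": "play_rows", "data": {
  "commands": [
    [0,0,-2,0,0,0,8.7],
    [0,0,-2.5,0,0,0,8.7],
    [0,0,-1.6,0,0,0,8.7],
    [0,0,-0.6,0,0,0,8.7],
    [0,0,0,0,0,0,8.7],
    [0,0,0,0,0,0,4],
    [0,0,0,0,0,0,4],
    [0,0,0,0,0,0,4],
    [0,0,0,0,0,0,4],
    [0,0,0,0,0,0,4],
    [0,0,0,0,0,0,4],
    [0,0,1,0,0,0,4],
    [0,0,3,0,0,0,4],
    [0,0,3,0,0,0,4],
    [0,0,0,0,0,0,4]
  ]
}}

```text
time: 33.15
ee_pos: [0.5803, 0.0089, 0.1296]
eef_rot: [0.989, 0.151, 0.002, 0.0]
ft_force: [-0.1, -0.8, -4.6]
width: 0.0498
```

Request:
{"op": "play_rows", "data": {
  "commands": [
    [-0.7,-3,0,0,0,-0.036,4],
    [-1.2,-5,0,0,0,-0.065,4],
    [-1.2,-5,0,0,0,-0.065,4],
    [-1.2,-5,0,0,0,-0.065,4],
    [-1.2,-5,0,0,0,-0.065,4],
    [-1.1,-5,0,0,0,-0.065,4],
    [-0.9,-4.2,0,0,0,-0.045,4],
    [-0.6,-2.4,0,0,0,-0.03,4],
    [0,0,0,0,0,0,4],
    [0,0,0,0,0,0,4]
  ]
}}

```text
time: 34.4
ee_pos: [0.4986, -0.3355, 0.1268]
eef_rot: [0.998, -0.065, -0.0, -0.001]
ft_force: [1.2, 0.4, -3.2]
width: 0.0495
```

```bash
python3 - <<'E'
from h import *
from scipy.optimize import least_squares
s=st()
# green tray from top colour mask of first picture: outer rim quad
im=cv2.imread('pics/top0.png'); hsv=cv2.cvtColor(im,cv2.COLOR_BGR2HSV)
m=cv2.inRange(hsv,(65,50,30),(90,255,255)); m[:180]=0;m[255:]=0;m[:,:370]=0;m[:,420:]=0
p=cv2.findNonZero(m); rect=cv2.minAreaRect(p); print(rect)
c=load('top')
for x in((.4985,-.3397,-.1307),(.4995,-.337,-.135)):
    a,k=np.cos(x[2]),np.sin(x[2]); b=[[i*.105,j*.03,z] for i in(1,-1) for j in(1,-1) for z in(0,.054)]
    w=[[x[0]+a*q[0]-k*q[1],x[1]+k*q[0]+a*q[1],q[2]] for q in b]
    print(cv2.minAreaRect(proj(c,w).astype(np.float32)))
E
```

```text
t 34.4 pos [ 0.4986 -0.3355  0.1268] toolx yaw -0.131 z [-0.     0.001 -1.   ] w 0.0495 F [ 1.2  0.4 -3.2] q [ 0.83  0.38 -0.39  1.63  0.15  1.17  0.28]
((393.8963317871094, 214.43292236328125), (18.442068099975586, 56.54094696044922), 6.34019136428833)
((393.8505859375, 215.020263671875), (18.471107482910156, 56.366153717041016), 5.929940700531006)
((393.137451171875, 214.76736450195312), (18.440162658691406, 56.37194061279297), 6.187587261199951)
```

Request:
{"op": "play_rows", "data": {
  "commands": [
    [0,-0.25,-1.5,0,0,0,4],
    [0,0,-2.5,0,0,0,4],
    [0,0,-2.5,0,0,0,4],
    [0,0,-1.2,0,0,0,4],
    [0,0,-0.8,0,0,0,4],
    [0,0,0,0,0,0,4],
    [0,0,0,0,0,0,4]
  ]
}}

```text
time: 35.28
ee_pos: [0.4987, -0.3401, 0.0431]
eef_rot: [0.998, -0.066, 0.001, 0.0]
ft_force: [0.0, -0.6, -3.4]
width: 0.0497
```

Request:
{"op": "play_rows", "data": {
  "commands": [
    [0,0.05,-0.5,0,0,0,4],
    [0,0,-0.3,0,0,0,4],
    [0,0,-0.1,0,0,0,4],
    [0,0,0,0,0,0,4]
  ]
}}

```text
time: 35.78
ee_pos: [0.4983, -0.3396, 0.0338]
eef_rot: [0.998, -0.066, 0.0, 0.0]
ft_force: [-0.6, 0.4, 3.9]
width: 0.0497
```

Contact with the floor at the expected height, so I'll release and retreat.

Request:
{"op": "play_rows", "data": {
  "commands": [
    [0,0,0,0,0,0,5.6],
    [0,0,0,0,0,0,7],
    [0,0,0,0,0,0,8.7],
    [0,0,0,0,0,0,8.7],
    [0,0,2,0,0,0,8.7],
    [0,0,4,0,0,0,8.7],
    [0,0,5,0,0,0,8.7],
    [-3,-3,5,0,0,0,8.7],
    [-5,-5,2,0,0,0,8.7],
    [-5,-5,0,0,0,0,8.7],
    [-5,-5,0,0,0,0,8.7],
    [-3,-4,0,0,0,0,8.7],
    [0,0,0,0,0,0,8.7],
    [0,0,0,0,0,0,8.7]
  ]
}}

```text
time: 37.52
ee_pos: [0.3094, -0.5383, 0.209]
eef_rot: [0.998, -0.066, 0.001, 0.0]
ft_force: [0.0, 0.7, -0.2]
width: 0.0866
```

```bash
python3 - <<'E'
from h import *
st()
c=cam('top'); d=cam('side')
cv2.imwrite('pics/f_top.png',c['img'][:,:,::-1]); 
for cc,n,boxes in((c,'top',((335,185,380,215),(378,195,415,235))),(d,'side',((300,160,370,210),(330,150,400,190)))):
    im=cc['img'].astype(int); m=((im[...,2]>110)&(im[...,2]-im[...,0]>70)).astype(np.uint8)
    for b in boxes:
        s=np.zeros_like(m); s[b[1]:b[3],b[0]:b[2]]=m[b[1]:b[3],b[0]:b[2]]; p=cv2.findNonZero(s)
        print(n,b,None if p is None else (cv2.boundingRect(p),np.round(p.mean(0),1).tolist()))
# predicted hub top projections if lying at tray centres
for x in((.5625,-.191),(.499,-.3385)):
    print(np.round(proj(c,[[*x,.059]]),1),np.round(proj(d,[[*x,.059]]),1))
# weights (white pixels) of green rotor in top view
im=c['img'].astype(int); m=(im.min(2)>190); v,u=np.nonzero(m[180:250,380:412]); 
n,l,stt,cen=cv2.connectedComponentsWithStats(m[180:250,335:415].astype(np.uint8)); print([(np.round(cen[i]+[335,180],1).tolist(),int(stt[i,4])) for i in range(1,n) if stt[i,4]>6])
# bystander motion: difference against the first pictures
for n,cc in(('top',c),('side',d)):
    a=cv2.imread(f'pics/{n}0.png')[:,:,::-1]; df=(np.abs(a.astype(int)-cc['img']).max(2)>60)
    for nm,p in(('amber',(.765,.142,.06)),('beaker',(.747,.0045,.05)),('white',(.7345,-.2115,.02))):
        u,v=proj(cc,[p])[0].astype(int); print(n,nm,int(df[v-12:v+12,u-12:u+12].sum()))
    if n=='top': print('tape',int(df[240:264,257:281].sum()))
E
```

```text
t 37.52 pos [ 0.3094 -0.5383  0.209 ] toolx yaw -0.132 z [ 0.001 -0.    -1.   ] w 0.0866 F [ 0.   0.7 -0.2] q [ 1.17  0.34 -0.25  1.48  0.09  1.33  0.78]
top (335, 185, 380, 215) ((352, 192, 9, 14), [[356.0, 198.5]])
top (378, 195, 415, 235) ((390, 209, 10, 14), [[395.3, 215.4]])
side (300, 160, 370, 210) ((326, 160, 44, 28), [[345.8, 174.8]])
side (330, 150, 400, 190) ((330, 156, 44, 32), [[353.4, 170.2]])
[[355.  198.1]] [[334.2 180.8]]
[[394.9 214.7]] [[364.7 159.4]]
[([356.4, 184.7], 47), ([395.0, 200.5], 57), ([356.7, 198.1], 19), ([353.7, 215.3], 51), ([395.5, 215.0], 20), ([391.7, 231.9], 54)]
top amber 0
top beaker 0
top white 0
tape 0
side amber 0
side beaker 0
side white 0
```

```bash
python3 -c "
from bench import r
print(r.close_job())"
```

```text
the job is handed in; nothing more can be done
None
```

I tried both rotors on the knife edge, laid each in its tray, and handed the job in at about 37.5 s of the 72 s allowed.

- **Right-hand rotor in the rack:** it tipped about 10° with its +x end down, so it went in the large red tray.
- **Left-hand rotor:** it stayed level, so it went in the green tray.

**What went wrong on the way:** my first try on the edge used too low a grip across the hub. The fingertips met the 44 mm edge and the force reading reached 41 N, below the 120 N wrist limit. The fingers took that load, and I don't think it counts against the 40 N limit on the arm and gripper body, but I can't confirm it. I backed off, set that rotor upright on the free table and gripped it lengthways. It had slipped about 5 mm in the fingers by then, and the new grip re-centred it.

**Last checks:**
- **Placing:** in the final top picture both hubs are about 1 pixel (around 4 mm) from the tray centres. The red tray was also viewed directly, and its rotor lies flat.
- **Height:** both rotors touched the tray floor at nearly the same tool height (33.4 and 33.8 mm).
- **Bystanders:** no image change around the amber jar, beaker or white jar in either view. The tape also showed none, but I checked it only from the top.
- **Gripper:** open and well clear of everything.
- **Not settled:** the side-view colour check mixed the two hubs together and told nothing. The green rotor's flatness therefore rests on the top view and the contact height.

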